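Hang the spice rack on its two hooks and fill it

ROBOT

A 6-joint arm with a two-finger parallel gripper is mounted at the origin on a cart in front of the work surface, level with it; the furniture and walls round the work are solid. World frame = base frame: x ahead of the robot, y to its left, z up, the work surface at z = 0. Lengths are in mm, angles in degrees, forces in N, time in s.
With the tool pointing down it reaches from about 350 to 850 mm from the base axis. Payload 8.1 kg.
Tool frame: the origin (TCP) lies between the finger pads; the fingertips stand 25 mm ahead of it and the grasp point (between the pads) lies 6 mm ahead of it (r.tcp_to_tips is the distance from the TCP to the fingertips, in mm); z points along the fingers, y is the line along which they close (so a half turn about z gives the same grasp; the last joint's range is limited). The gripper opens to 85 mm and grips with 20 to 120 N. Pads are 22 mm wide; open, the fingers measure 114 mm over their backs; the gripper's body (76 mm by 85 mm) begins 54 mm behind the grasp point. The pads swing forward as they close: fully open they stand 13 mm farther back than shut.
Start: joints at [65.81, 7.471, 85.268, -0, 87.261, -4.893], TCP at [198.26, 566.303, 256.292] pointing down, gripper open.
Joint ranges: [-169.43, 169.43], [-51.17, 129.36], [1.28, 143.12], [-76.62, 256.62], [0, 156.53], [-152.29, 152.29]. Speed limits (degrees/s): [136.94, 136.94, 159.86, 180, 180, 180].

INTERFACE

Orientations are given as [roll, pitch, yaw] about the fixed x, y, z axes, in that order (R = Rz(yaw) Ry(pitch) Rx(roll)).
In Python, from bench import r gives the robot as it stands.
- The arm moves only by the tool apply_moves, never from a script. Its arguments are lists of equal length, an entry for each row: "angular": the turn, a rotation vector about the world's x, y, z in units of 8 degrees (1.0 is 8 degrees), a list of three; "travel": the shift along the world's x, y, z in units of 40 mm (1.0 is 40 mm), a list of three; "jaw": the opening, from 0 (shut) to 1 (fully open). A call has 1 to 20 rows; each row shifts and turns the commanded pose from where the row before left it; what a row does not reach is not made up. A row lasts 1/8 s, in which the tool goes at most 62.5 mm and 10.7 degrees, less where a joint would pass 70% of its speed; a pose out of reach is approached as far as the arm can. A call is refused whole if a number of a shift passes 1 or a number of a turn 1, either way. A call with a gripper value outside its range is refused whole. The fingers move at their own pace and stop on an object; "force" is the grip in N (left out, the last holds). Time passes only in rows, so rows that do not move let the fingers close. It gives the time, the measured TCP pose, the force, the opening and the grip force at its end, in the units of the state.
- r.sense(): the state, without advancing time (a new reading comes with each control period).
- r.snapshot(name): name is "scene" or "top" or "wrist"; returns a dict with "color" (420x560x3 uint8, red, green, blue), "fx", "fy", "cx", "cy" (pixels), "R" (3x3) and "t" (3): a world point X has camera coordinates R X + t; the wrist camera has in their place "mount" (4x4, takes a point from camera to tool coordinates, whose origin is the TCP and whose axes are the flange's). Camera axes: x right, y down, z forward; pixel columns grow to the right and rows downward; lengths in mm; the calibration is good to about 2 mm. A picture is of the moment at which its call begins: read the wrist's pose just before it. There is no depth.
- r.hand_in(): hands the job in; it is judged then, once.
The state is a dict: "time": time; "joint_pos": joint angles; "qd": joint speeds; "joint_efforts": joint torques, N m; "tool_pos": TCP position; "tcp_rot": TCP orientation; "ft_force": force on the tool from outside, world axes, zero at the start; "wrist_torque": the same for the moment, N m; "finger_gap": finger opening in mm; "grip_force": force on a finger pad.
Only numpy, scipy, OpenCV 4.12 (cv2) and the standard library are available. Lean on these libraries where they do the work, as an engineer would, in place of code of your own. Each camera call takes 0.05 s, during which the arm holds its last target. There are 200 camera calls.

TASK

Hang the empty wooden spice rack on both hooks of the steel stand, so that each of its two slots sits fully down on its hook, and let go of it. Then take the glass shaker and the spice jar that stand in the middle near the front of the worktop, and stand both upright, side by side, on the floor of the hanging rack. Leave the fruit tin, the teaspoon and the cake fork where they are.

Things in the scene. Friction and masses are not known exactly. Their poses are not given: they have to be found in the camera images.
- rack: Wooden spice rack, 180 wide (y), 78 deep (x), 128 tall, 0.4 kg, standing empty on the worktop. Origin: centre of underside; z up, +x = its back. Back: upright board over full width and height, 8 thick (x +31 to +39). Floor 8 thick (upper face z 8); free area x -33 to +31, y -84 to +84. Front guard 30 high; end walls 45 high, 6 thick.
- rack_grip (a point): Middle of the back board's top edge (rack x +35, y 0, z 128). The board is solid from y -46 to +46 and can be pinched here from above across its 8 mm thickness.
- rack_slot_l (a point): Two rectangular slots go through the back board, each 32 wide, z 84 to 116, centred at y +62 and -62. This point is the middle of the upper edge of the +y slot, at mid thickness of the board (rack x +35, y +62, z 116); this edge rests on the hook.
- rack_slot_r (a point): The same at the slot at -y (y -62).
- stand: Fixed steel stand, hooks towards its -x. Origin on the worktop under the front face of its posts, midway between them; z up. Two posts 16 x 16, 175 tall, at y +62 and -62 (x 0 to +16); between them only a 10 mm crossbar at z 60. Base plate 8 thick, x -55 to +55, y +-85. Rubber bumpers 6 thick at z 62 on the posts' fronts. The hung rack clears the worktop by 45.
- hook_l (a point): Seat of the +y hook: top of its bar, at stand x -10, y +62, z 161; axes as the stand's. The hook is a round bar 8 thick running to -x from the post (axis z 157) with an upturned tip (8 thick, axis x -22) up to z 171; a board can hang between x -18 and -2.
- hook_r (a point): The same on the hook at -y (y -62).
- shaker: Clear glass shaker with a domed grey metal top, round, 44 diameter (straight glass up to z 65, narrower above), 90 tall, upright in the middle near the front of the worktop. Origin: centre of its underside, z up.
- spice_jar: Round spice jar with a wide screw cap, 45 diameter, 106 tall (taller than the shaker), upright in the middle near the front of the worktop; not one of those at the back right. Origin: centre of its underside, z up.
- fruit_tin: Bystander: round tin, 75 diameter, 58 tall. Origin: centre of its underside.
- teaspoon: Bystander: steel teaspoon, 130 long, lying flat near the front edge of the worktop on the left. Origin: centre of its underside.
- cake_fork: Bystander: steel cake fork, 145 long, lying flat near the front edge on the right. Origin: centre of its underside.

How it is judged (in metres and radians):
On the way:
1. the empty rack hangs on both hooks, let go and still (x of rack_slot_l in the frame of hook_l between -0.011 and 0.011 m and y of rack_slot_l in the frame of hook_l between -0.016 and 0.016 m and z of rack_slot_l in the frame of hook_l between -0.005 and 0.005 m and x of rack_slot_r in the frame of hook_r between -0.011 and 0.011 m and y of rack_slot_r in the frame of hook_r between -0.016 and 0.016 m and z of rack_slot_r in the frame of hook_r between -0.005 and 0.005 m and contact force between rack and stand above 1 N and angle between rack's own z axis and vertical below 0.15 rad and contact force between the fingers and rack below 0.05 N and linear speed of rack below 0.02 m/s and not (distance between shaker and rack below 0.1 m) and not (distance between spice_jar and rack below 0.1 m)), for 0.2 s.
At the end, for the whole second after the job is handed in: The rack hangs on both hooks, each slot edge within 5 mm in height, 11 mm along and 16 mm across of its hook seat, upright within 0.15 rad. Shaker and spice jar stand on its floor (within 6 mm), inside its walls, upright within 0.2 rad. All released and at rest (x of rack_slot_l in the frame of hook_l between -0.011 and 0.011 m and y of rack_slot_l in the frame of hook_l between -0.016 and 0.016 m and z of rack_slot_l in the frame of hook_l between -0.005 and 0.005 m and x of rack_slot_r in the frame of hook_r between -0.011 and 0.011 m and y of rack_slot_r in the frame of hook_r between -0.016 and 0.016 m and z of rack_slot_r in the frame of hook_r between -0.005 and 0.005 m and contact force between rack and stand above 1 N and angle between rack's own z axis and vertical below 0.15 rad and contact force between the fingers and rack below 0.05 N and linear speed of each of rack, shaker, spice_jar below 0.02 m/s and x of shaker in the frame of rack between -0.025 and 0.025 m and y of shaker in the frame of rack between -0.075 and 0.075 m and z of shaker in the frame of rack between 0.002 and 0.014 m and angle between each of shaker, spice_jar's own z axis and vertical below 0.2 rad and x of spice_jar in the frame of rack between -0.025 and 0.025 m and y of spice_jar in the frame of rack between -0.075 and 0.075 m and z of spice_jar in the frame of rack between 0.002 and 0.014 m); the robot touches nothing.
It fails at once if the fruit tin is moved by more than 30 mm (distance of fruit_tin from where it was at the start of the episode above 0.03 m).
It fails at once if the teaspoon is moved by more than 30 mm (distance of teaspoon from where it was at the start of the episode above 0.03 m).
It fails at once if the cake fork is moved by more than 30 mm (distance of cake_fork from where it was at the start of the episode above 0.03 m).
It also fails if it takes over 72 s, if anything falls off the work surface, if the arm or the gripper's body presses on something with over 40 N, if the wrist force passes 120 N, or if a joint passes its speed limit or range.

## Working session

There is one attempt and no reset: what is moved stays moved. The work goes in short steps, Python scripts to look and compute and a tool call to move; the robot and the scene stay as the last step left them, time stands still between calls to the robot, and variables do not carry over. Pictures are saved under pics/ and viewed, at most 10 in all, crops included, and the job is handed in when it is done.

Besides the shell and the picture viewer there is one more tool, called as a command line: name --argument value ..., lists and objects as JSON in quotes. apply_moves: Moves the arm, as the interface text tells. Its arguments: {"type":"object","properties":{"angular":{"type":"array"},"travel":{"type":"array"},"jaw":{"type":"array"},"force":{"type":"number"}},"required":["angular","travel","jaw"]}

```bash
mkdir -p pics; ls; cat > h.py <<'E'
from bench import r
import numpy as np, cv2, pickle
def snap(n,f):
    s=r.snapshot(n); cv2.imwrite('pics/'+f+'.png',s['color'][:,:,::-1]); pickle.dump(s,open(f+'.pkl','wb')); return s
def load(f): return pickle.load(open(f+'.pkl','rb'))
def ray(s,u,v):
    R=np.array(s['R']);t=np.array(s['t']).ravel()
    d=R.T@np.array([(u-s['cx'])/s['fx'],(v-s['cy'])/s['fy'],1]); return -R.T@t,d
def onz(s,u,v,z):
    c,d=ray(s,u,v); return c+d*(z-c[2])/d[2]
def proj(s,X):
    p=np.array(s['R'])@np.array(X,float)+np.array(s['t']).ravel(); return np.array([s['fx']*p[0]/p[2]+s['cx'],s['fy']*p[1]/p[2]+s['cy']])
E
python3 - <<'E'
from h import *
print(r.sense())
for n in('scene','top'):
    s=snap(n,n+'0'); print(n,s['fx'],s['cx'],s['cy'],s['R'],s['t'])
E
```

```text
pics
{'time': 0.0, 'joint_pos': array([ 6.58111480e+01,  7.51408380e+00,  8.53263270e+01,  7.85680590e-04,
        8.72603051e+01, -4.89419393e+00]), 'qd': array([-0.02951478,  0.1346391 , -0.00099673, -0.01823671, -0.00429321,
       -0.04798582]), 'joint_efforts': array([-1.37294483e-03, -5.69413698e+01, -5.00538576e+01, -3.41372024e-04,
        1.52217963e-02,  6.55350300e-05]), 'tool_pos': array([198.04747973, 565.87199991, 255.28334577]), 'tcp_rot': array([-1.79899718e+02, -9.37452095e-03,  1.60705295e+02]), 'ft_force': array([ 0.6120816 , -0.02113668,  0.13603684]), 'wrist_torque': array([-0.00230375, -0.04677619,  0.05615354]), 'grip_force': 0.0, 'finger_gap': 85.49704010024578}
scene 467.8512208056296 274.4506021300979 203.33508925778293 [[ 0.81978503 -0.57260383 -0.00879533]
 [-0.31984086 -0.4450617  -0.83643404]
 [ 0.47503087  0.68850922 -0.54799702]] [-463.4802538   315.36075633 1068.92733969]
top 382.2618312544629 284.7888316014304 208.23625713408495 [[-0.07050504 -0.99750464 -0.00367965]
 [-0.97519511  0.06970314 -0.21008562]
 [ 0.20981786 -0.01122372 -0.97767607]] [  44.3065326   576.83576279 1079.27899699]
```

View pics/scene0.png

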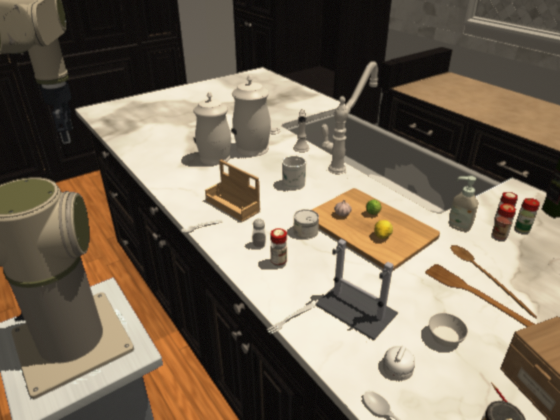

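View pics/top0.png

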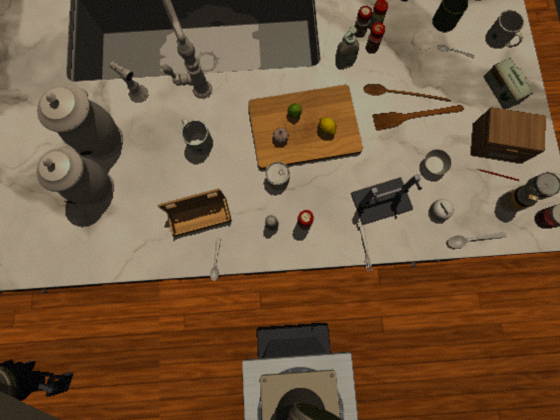

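The scene view shows the rack at (232,190), shaker (259,233), jar (279,247), tin (306,222) and stand (360,285). In the top view they are at rack (196,213), shaker (271,223), jar (305,219), tin (277,175), stand (381,199), spoon (216,258) and fork (366,245). I'll zoom in next.

```bash
python3 - <<'E'
from h import *
t=cv2.imread('pics/top0.png');s=cv2.imread('pics/scene0.png')
a=cv2.resize(t[175:245,150:240],None,fx=6,fy=6,interpolation=3); b=cv2.resize(t[170:270,340:430],None,fx=6,fy=6,interpolation=3)
a=cv2.copyMakeBorder(a,0,180,0,0,0); 
g=cv2.convertScaleAbs(np.hstack([b]),alpha=1.6)
cv2.imwrite('pics/z1.png',cv2.resize(np.hstack([cv2.convertScaleAbs(a,alpha=1.4),g]),None,fx=.74,fy=.74))
a=cv2.resize(s[155:220,200:265],None,fx=6,fy=6,interpolation=3)
b=cv2.resize(s[235:335,315:400],None,fx=6-.0,fy=6,interpolation=3);a=cv2.copyMakeBorder(a,0,210,0,0,0)
cv2.imwrite('pics/z2.png',cv2.resize(cv2.convertScaleAbs(np.hstack([a,b]),alpha=1.5),None,fx=.85,fy=.85))
E
```

```text
(no output)
```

View pics/z1.png

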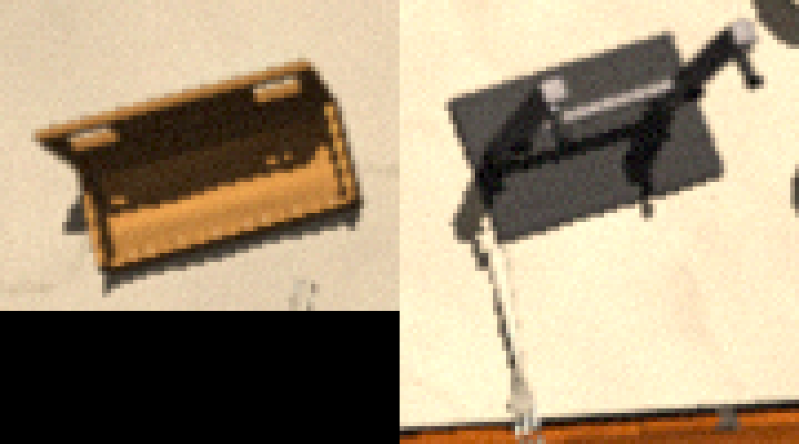

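View pics/z2.png

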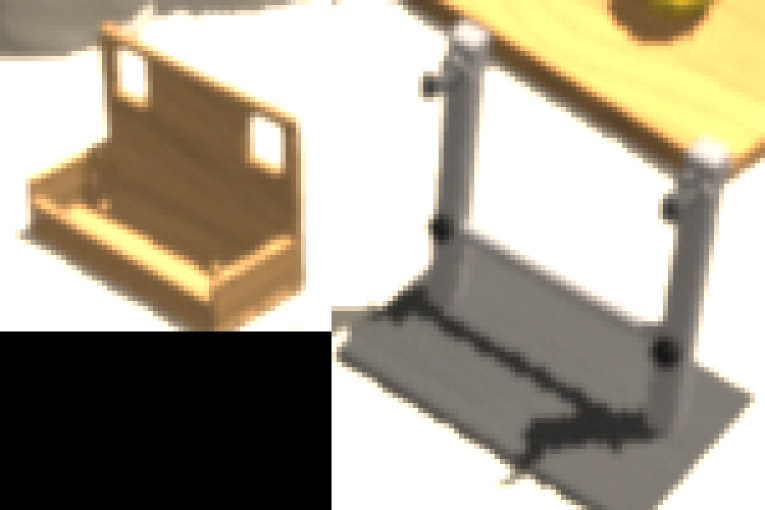

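```bash
cat > fit.py <<'E'
from h import *
from scipy.optimize import least_squares
def fit(obs,x0):
    def f(p):
        c,s=np.cos(p[2]),np.sin(p[2]);o=[]
        for cam,X,uv in obs:
            o.append(proj(cam,[p[0]+c*X[0]-s*X[1],p[1]+s*X[0]+c*X[1],X[2]])-uv)
        return np.ravel(o)
    q=least_squares(f,x0,loss='soft_l1'); return q.x,f(q.x).reshape(-1,2)
E
python3 - <<'E'
from fit import *
T=load('top0');S=load('scene0')
a=lambda x,y:(149.5+x/4.44,174.5+y/4.44); b=lambda x,y:(339.5+(x-400)/4.44,169.5+y/4.44)
c=lambda x,y:(199.5+x/5.1,154.5+y/5.1); d=lambda x,y:(314.5+(x-331)/5.1,234.5+y/5.1)
rk=[(T,(39,90,128),a(37,132)),(T,(39,-90,128),a(310,63)),(T,(35,62,100),a(95,138)),(T,(35,-62,100),a(280,90)),(T,(-39,-90,30),a(358,208)),(T,(-39,90,30),a(105,268)),
(S,(35,90,128),c(105,22)),(S,(35,-90,128),c(300,120)),(S,(39,-90,0),c(302,292)),(S,(-39,-90,30),c(213,290)),(S,(35,62,100),c(132,77)),(S,(35,-62,100),c(267,143)),(S,(-39,90,30),c(32,203))]
st=[(T,(8,62,175),b(550,90)),(T,(8,-62,175),b(742,32)),(T,(55,85,8),b(450,102)),(T,(55,-85,8),b(670,33)),(T,(-55,-85,8),b(722,172)),
(S,(8,62,175),d(470,40)),(S,(8,-62,175),d(708,155)),(S,(-55,85,8),d(340,357)),(S,(55,-85,8),d(752,400)),(S,(-6,62,62),d(440,228)),(S,(-6,-62,62),d(665,352)),(S,(-22,62,165),d(432,85)),(S,(-22,-62,165),d(671,208))]
for n,o,x in(('rack',rk,(500,200,.2)),('stand',st,(500,-200,.2))):
    p,e=fit(o,x);print(n,p[:2],np.degrees(p[2]));print(e.round(1).tolist())
for n,u,v,z in(('shaker',271,222,88),('jar',305,218,106),('tin',277,174,58),('spoonN',219,240,3),('spoonF',214,277,3),('forkN',361,222,3),('forkF',369,266,3)): print(n,onz(T,u,v,z).round())
E
```

```text
rack [580.89022585 265.42139313] 1090.6025121174157
[[-0.5, -0.5], [0.4, -0.6], [-0.5, -0.8], [-0.3, -0.5], [0.7, -0.9], [-0.3, 0.4], [-0.7, 0.7], [-0.8, 0.5], [0.8, 1.0], [-0.3, 3.7], [0.2, 0.2], [-0.3, 0.7], [-1.5, -0.8]]
stand [ 594.93492285 -303.59721176] 7213.573245851252
[[1.3, -0.1], [0.8, -0.4], [-0.2, -0.8], [0.7, -1.0], [1.8, -0.1], [-0.4, -1.0], [0.2, -0.5], [-2.0, -1.2], [1.4, -1.0], [-1.0, 1.6], [-0.6, 1.7], [-0.7, -0.2], [-0.2, -0.4]]
shaker [535.  46.  88.]
jar [536. -52. 106.]
tin [688.  19.  58.]
spoonN [505. 212.   3.]
spoonF [394. 231.   3.]
forkN [ 530. -231.    3.]
forkF [ 394. -240.    3.]
```

apply_moves --angular '[[0,0,-0.62],[0,0,-0.62],[0,0,-0.62],[0,0,-0.62],[0,0,-0.62],[0,0,-0.62],[0,0,-0.62],[0,0,-0.62],[0,0,-0.62],[0,0,-0.62],[0,0,-0.62],[0,0,-0.62],[0,0,0],[0,0,0]]' --travel '[[0.86,-0.61,0.2],[0.86,-0.61,0.2],[0.86,-0.61,0.2],[0.86,-0.61,0.2],[0.86,-0.61,0.2],[0.86,-0.61,0.2],[0.86,-0.61,0.2],[0.86,-0.61,0],[0.86,-0.61,0],[0.86,-0.61,0],[0.86,-0.61,0],[0.86,-0.61,0],[0,0,0],[0,0,0]]' --jaw '[0.5,0.5,0.5,0.5,0.5,0.5,0.5,0.5,0.5,0.5,0.5,0.5,0.5,0.5]'

```text
time: 1.85
tool_pos: [610.7, 273.6, 311.6]
tcp_rot: [-179.9, -0.0, 101.2]
ft_force: [-0.5, -0.2, 0.9]
finger_gap: 42.6
grip_force: 0.0
```

```bash
cat >> h.py <<'E'
from scipy.spatial.transform import Rotation as Ro
def wsnap(f):
    st=r.sense(); s=r.snapshot('wrist'); M=np.eye(4); M[:3,:3]=Ro.from_euler('xyz',st['tcp_rot'],degrees=True).as_matrix(); M[:3,3]=st['tool_pos']
    W=np.linalg.inv(M@np.array(s['mount'])); s['R']=W[:3,:3]; s['t']=W[:3,3]
    cv2.imwrite('pics/'+f+'.png',s['color'][:,:,::-1]); pickle.dump(s,open(f+'.pkl','wb')); return s,st
E
python3 - <<'E'
from h import *
s,st=wsnap('w1'); print(s['mount'],s['fx'],s['cx'],s['cy'],st['tool_pos'],st['tcp_rot'],st['joint_pos'],st['time'])
for y in(62,-62):
  c,q=np.cos(np.radians(10.6)),np.sin(np.radians(10.6));print(proj(s,[581+35*c-q*y,265.4+35*q+c*y,128]))
E
```

```text
[[-7.23309801e-05 -9.63666161e-01 -2.67109576e-01  6.86881642e+01]
 [ 9.99999864e-01  6.84907677e-05 -5.17889352e-04 -1.93415709e-01]
 [ 5.17366983e-04 -2.67109577e-01  9.63666024e-01 -1.19007868e+02]
 [ 0.00000000e+00  0.00000000e+00  0.00000000e+00  1.00000000e+00]] 335.89427077783375 276.25850137043517 211.7623206258127 [610.67265763 273.5634198  311.58486061] [-1.79919339e+02 -1.13548339e-02  1.01206282e+02] [1.97308770e+01 1.75233450e+01 6.80483435e+01 2.32579568e-02
 9.45063977e+01 8.52639851e+00] 1.85
[282.61992051 129.72757226]
[280.63857796 260.69774264]
```

View pics/w1.png

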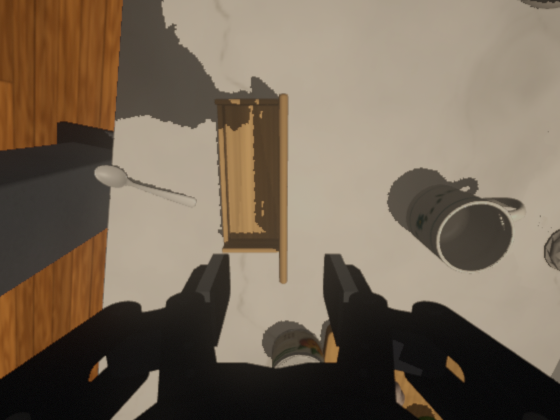

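The wrist view shows the rack's back-board top edge from (284,95) to (283,282), about 8 px thick, and the spoon lies clear at (150,185).

```bash
python3 - <<'E'
from h import *
s=load('w1'); im=s['color'].astype(int)
for v in range(105,280,17): 
    row=im[v,272:296].sum(1); print(v,row.tolist())
a,b=onz(s,283.7,95,128),onz(s,283,282.5,128);print(a,b,(a+b)/2,np.linalg.norm(a-b),np.degrees(np.arctan2(-(a-b)[0],(a-b)[1])))
E
```

```text
105 [170, 168, 169, 169, 168, 170, 182, 222, 285, 316, 340, 350, 349, 345, 335, 344, 412, 491, 501, 499, 499, 498, 498, 498]
122 [188, 186, 188, 191, 192, 190, 199, 243, 288, 318, 341, 352, 355, 347, 339, 367, 453, 500, 504, 504, 503, 502, 502, 503]
139 [191, 190, 190, 192, 194, 188, 187, 222, 286, 318, 343, 354, 357, 351, 337, 364, 455, 505, 510, 509, 510, 510, 510, 510]
156 [197, 193, 192, 193, 193, 193, 190, 218, 286, 321, 345, 356, 362, 353, 339, 361, 455, 504, 511, 510, 510, 511, 510, 511]
173 [199, 194, 192, 194, 195, 192, 191, 219, 287, 321, 346, 358, 363, 356, 344, 394, 501, 512, 512, 512, 512, 511, 513, 511]
190 [196, 193, 192, 194, 194, 192, 189, 221, 285, 321, 349, 362, 367, 355, 336, 386, 502, 513, 513, 513, 514, 513, 514, 514]
207 [191, 185, 182, 186, 193, 194, 195, 220, 286, 323, 349, 365, 369, 356, 348, 408, 503, 513, 513, 513, 513, 514, 516, 514]
224 [189, 188, 185, 185, 187, 194, 193, 216, 287, 324, 350, 364, 370, 355, 346, 405, 502, 512, 513, 512, 513, 513, 513, 512]
241 [171, 169, 171, 171, 172, 172, 177, 217, 286, 323, 351, 364, 370, 356, 347, 397, 497, 507, 507, 507, 506, 507, 507, 507]
258 [507, 505, 507, 505, 505, 501, 458, 295, 289, 321, 350, 366, 371, 356, 360, 421, 495, 503, 503, 503, 504, 503, 504, 503]
275 [502, 502, 501, 503, 504, 498, 456, 301, 288, 318, 345, 363, 370, 354, 355, 417, 495, 503, 501, 503, 501, 501, 501, 501]
[599.16736505 361.16231711 128.        ] [633.73289702 188.41374657 128.        ] [616.45013104 274.78803184 128.        ] 176.17276925036495 11.314976938873343
```

apply_moves --angular '[[0,0,0],[0,0,0],[0,0,0],[0,0,0],[0,0,0],[0,0,0],[0,0,0],[0,0,0],[0,0,0],[0,0,0],[0,0,0],[0,0,0],[0,0,0]]' --travel '[[0.14,0.02,0],[0,0,-0.9],[0,0,-0.9],[0,0,-0.9],[0,0,-0.9],[0,0,-0.6],[0,0,-0.3],[0,0,0],[0,0,0],[0,0,0],[0,0,0],[0,0,0],[0,0,0]]' --jaw '[0.5,0.5,0.5,0.5,0.5,0.5,0.5,0.3,0.1,0,0,0,0]' --force 60

```text
time: 3.52
tool_pos: [617.7, 274.8, 134.2]
tcp_rot: [179.8, -0.0, 101.2]
ft_force: [-0.9, 1.0, 7.1]
finger_gap: 6.6
grip_force: 61.2
```

apply_moves --angular '[[0,0,0],[0,0,0],[0,0,0],[0,0,0],[0,0,0],[0,0,0],[0,0,0],[0,0,0.1],[0,0,0.1],[0,0,0.1],[0,0,0],[0,0,0],[0,0,0],[0,0,0],[0,0,0],[0,0,0],[0,0,0],[0,0,0],[0,0,0],[0,0,0]]' --travel '[[0,0,0.3],[0,0,0.8],[0,0,1],[-0.1,-0.3,1],[-0.15,-0.6,0.6],[-0.15,-0.9,0.3],[-0.2,-1,0],[-0.2,-1,0],[-0.2,-1,0],[-0.2,-1,0],[-0.2,-1,0],[-0.2,-1,0],[-0.2,-1,0],[-0.2,-1,0],[-0.2,-1,0],[-0.2,-1,0],[-0.2,-1,0],[-0.2,-1,0],[-0.2,-0.8,0],[0,-0.4,0]]' --jaw '[0,0,0,0,0,0,0,0,0,0,0,0,0,0,0,0,0,0,0,0]'

```text
time: 6.02
tool_pos: [495.7, -327.2, 292.2]
tcp_rot: [-180.0, -0.0, 103.5]
ft_force: [0.6, -0.1, -3.0]
finger_gap: 6.2
grip_force: 60.0
```

apply_moves --angular '[[0,0,0],[0,0,0]]' --travel '[[0,0,0],[0,0,0]]' --jaw '[0,0]'

```text
time: 6.28
tool_pos: [497.0, -324.6, 292.2]
tcp_rot: [-180.0, -0.0, 103.6]
ft_force: [0.0, -0.3, -2.9]
finger_gap: 6.3
grip_force: 60.0
```

```bash
python3 - <<'E'
from h import *
s,st=wsnap('w2'); S=snap('scene','scene1');T=snap('top','top1'); print(st['tool_pos'],st['tcp_rot'],st['ft_force'],st['joint_pos'])
a=cv2.resize(cv2.imread('pics/w2.png')[:320],None,fx=.8,fy=.8)
b=cv2.resize(S['color'][165:325,260:420,::-1],None,fx=2.2,fy=2.2,interpolation=3)
b=cv2.convertScaleAbs(b,alpha=1.4); a=cv2.copyMakeBorder(a,0,352-256,0,0,0)
cv2.imwrite('pics/z3.png',np.hstack([a,b]))
E
```

```text
[ 496.97498404 -324.59394476  292.21325487] [-1.79999056e+02 -4.70975103e-02  1.03629340e+02] [ 0.01841566 -0.32940126 -2.85243032] [-3.81146783e+01  5.80334965e+00  8.33374997e+01  2.84237519e-02
  9.08967186e+01 -5.17435832e+01]
```

View pics/z3.png

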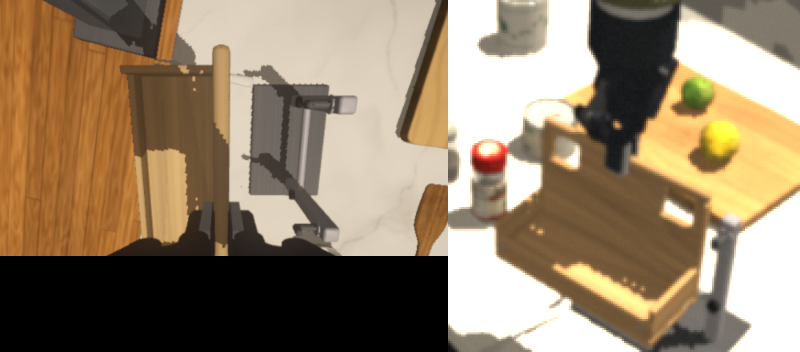

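The wrist view shows the held rack's board top at (275,56) and down. The stand's base corners are near (318,105), (406,105), (396,244) and (312,244), with post tops at (432,129) and (412,291), the second partly hidden. The scene view shows the rack held level.

```bash
python3 - <<'E'
from fit import *
W=load('w2'); im=W['color'][:,:,::-1]
a=cv2.resize(im[90:160,300:460],None,fx=5,fy=5,interpolation=3);b=cv2.resize(im[225:310,300:460],None,fx=5,fy=5,interpolation=3)
cv2.imwrite('pics/z4.png',cv2.resize(np.vstack([a,b]),None,fx=.75,fy=.75))
E
```

```text
(no output)
```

View pics/z4.png

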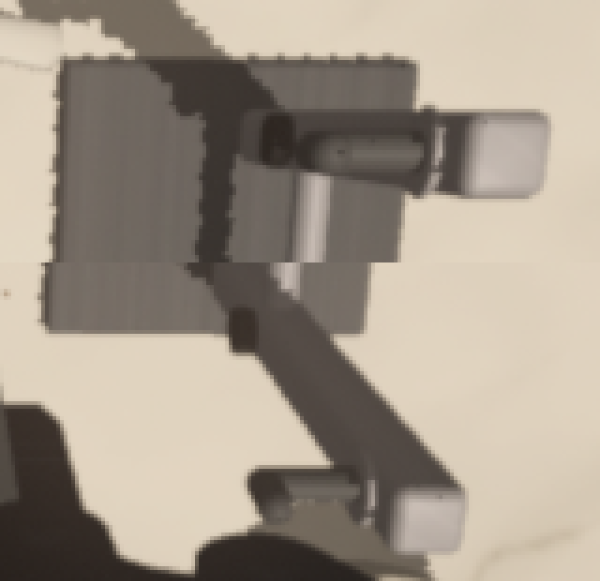

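```bash
python3 - <<'E'
from fit import *
W=load('w2');T=load('top0');S=load('scene0')
b=lambda x,y:(339.5+(x-400)/4.44,169.5+y/4.44);d=lambda x,y:(314.5+(x-331)/5.1,234.5+y/5.1)
wo=[(W,(8,62,175),(435,131)),(W,(8,-62,175),(413.9,293.2)),(W,(55,85,8),(411,105.5)),(W,(-55,85,8),(316.3,105.5)),(W,(-55,-85,8),(311.5,243)),(W,(55,-85,8),(396.8,243))]
to=[(T,(8,62,175),b(550,90)),(T,(8,-62,175),b(742,32)),(T,(55,85,8),b(450,102)),(T,(55,-85,8),b(670,33)),(T,(-55,-85,8),b(722,172))]
for n,o in(('w',wo),('tops',wo[:2]),('all',wo+to)):
    p,e=fit(o,(590,-304,.24));print(n,p[:2],np.degrees(p[2]),e.round(1).tolist())
im=W['color'].astype(int)
for v in(62,100,140,180,220): print(v,im[v,262:292].sum(1).tolist())
print(im[48:66,275].sum(1).tolist())
print(onz(W,275,56,286))
E
```

```text
w [ 594.14037992 -302.04332788] 13.3638235687986 [[-0.4, -0.5], [0.1, 0.3], [1.1, -0.3], [-0.3, -0.7], [-0.3, 1.1], [0.3, 1.5]]
tops [ 594.26765375 -302.10458794] 13.206846112357383 [[0.0, -0.3], [-0.0, 0.4]]
all [ 594.10189046 -301.92824847] 13.373758014868564 [[-0.4, -0.7], [0.1, 0.2], [1.0, -0.4], [-0.3, -0.8], [-0.3, 1.0], [0.4, 1.4], [0.7, 0.1], [0.3, -0.0], [-0.7, -0.6], [0.3, -0.6], [1.2, 0.4]]
62 [631, 631, 626, 573, 339, 311, 352, 374, 391, 405, 422, 432, 438, 440, 442, 445, 444, 444, 437, 429, 421, 416, 407, 396, 418, 540, 619, 626, 626, 626]
100 [250, 251, 253, 252, 281, 330, 367, 387, 403, 419, 432, 444, 453, 455, 457, 458, 459, 460, 456, 450, 444, 439, 433, 414, 380, 476, 617, 630, 630, 630]
140 [250, 249, 252, 253, 263, 315, 362, 384, 399, 416, 430, 445, 452, 457, 459, 462, 462, 462, 458, 455, 448, 441, 435, 414, 392, 504, 624, 634, 636, 635]
180 [251, 253, 253, 249, 232, 223, 226, 231, 235, 235, 237, 240, 240, 239, 241, 240, 239, 239, 239, 240, 243, 247, 248, 284, 430, 576, 627, 632, 632, 632]
220 [253, 250, 250, 249, 235, 220, 225, 229, 232, 235, 235, 236, 238, 239, 236, 238, 238, 238, 236, 237, 237, 231, 231, 255, 440, 607, 621, 623, 622, 622]
[627, 627, 627, 627, 626, 627, 617, 484, 354, 362, 381, 379, 405, 426, 440, 449, 452, 453]
[ 475.2753737  -237.84942097  286.        ]
```

apply_moves --angular '[[0,0,-0.03],[0,0,0],[0,0,0],[0,0,0],[0,0,0],[0,0,0],[0,0,0],[0,0,0],[0,0,0],[0,0,0],[0,0,0],[0,0,0],[0,0,0],[0,0,0]]' --travel '[[0,0,-0.6],[0,0,-0.8],[0,0,-0.6],[0,0,-0.4],[0,0,0],[0.3,0.07,0],[0.3,0.07,0],[0.3,0.07,0],[0.3,0.07,0],[0.3,0.07,0],[0.3,0.07,0],[0.2,0.05,0],[0.18,0.045,0],[0,0,0]]' --jaw '[0,0,0,0,0,0,0,0,0,0,0,0,0,0]'

```text
time: 8.18
tool_pos: [584.2, -304.9, 196.2]
tcp_rot: [-180.0, -0.0, 103.4]
ft_force: [0.0, -0.4, -3.3]
finger_gap: 6.1
grip_force: 60.0
```

```bash
python3 - <<'E'
from h import *
s,st=wsnap('w3'); S=snap('scene','scene2'); print(st['tool_pos'],st['tcp_rot'],st['ft_force'])
a=cv2.resize(cv2.imread('pics/w3.png')[:320],None,fx=.8,fy=.8)
b=cv2.resize(S['color'][205:365,280:440,::-1],None,fx=2.2,fy=2.2,interpolation=3)
b=cv2.convertScaleAbs(b,alpha=1.4); a=cv2.copyMakeBorder(a,0,352-256,0,0,0)
cv2.imwrite('pics/z5.png',np.hstack([a,b]))
E
```

```text
[ 584.21111363 -304.9301964   196.21384666] [-1.79997356e+02 -5.45927920e-03  1.03367137e+02] [ 0.01817025 -0.38876625 -3.26775636]
```

View pics/z5.png

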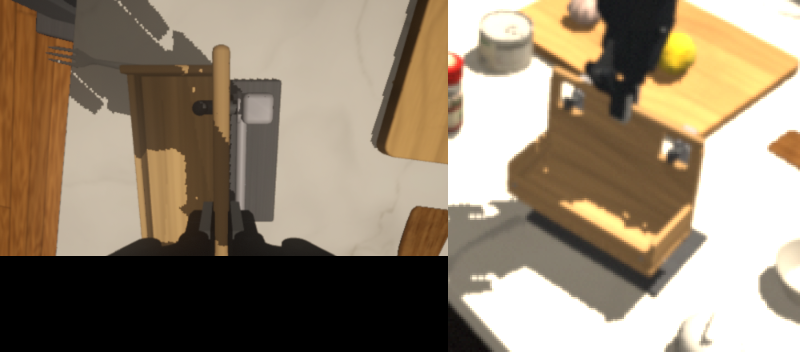

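Both hooks show through the slots: in the scene crop at (570,95) and (677,150), and in the wrist crop the hook tip is at (202,106) in front of the board. I'll lower it now.

apply_moves --angular '[[0,0,0],[0,0,0],[0,0,0],[0,0,0],[0,0,0],[0,0,0]]' --travel '[[0,0,-0.1],[0,0,-0.1],[0,0,-0.1],[0,0,-0.07],[0,0,-0.05],[0,0,0]]' --jaw '[0,0,0,0,0,0]'

```text
time: 9.02
tool_pos: [583.9, -305.1, 179.5]
tcp_rot: [-180.0, 0.0, 103.3]
ft_force: [0.3, 0.1, -2.8]
finger_gap: 6.6
grip_force: 60.2
```

apply_moves --angular '[[0,0,0],[0,0,0],[0,0,0]]' --travel '[[0,0,-0.03],[0,0,-0.03],[0,0,0]]' --jaw '[0,0,0]'

```text
time: 9.4
tool_pos: [584.1, -305.3, 179.0]
tcp_rot: [180.0, 0.1, 103.3]
ft_force: [-4.7, 3.3, 7.3]
finger_gap: 6.3
grip_force: 61.6
```

apply_moves --angular '[[0,0,0],[0,0,0],[0,0,0],[0,0,0],[0,0,0],[0,0,0],[0,0,0],[0,0,0],[0,0,0],[0,0,0]]' --travel '[[0,0,0.02],[0,0,0],[0,0,0],[0,0,0],[0,0,0.3],[0,0,0.8],[0,0,1],[0,0,1],[0,0,0.5],[0,0,0]]' --jaw '[0.05,0.12,0.2,0.3,0.4,0.4,0.4,0.4,0.4,0.4]'

```text
time: 10.65
tool_pos: [584.6, -305.5, 324.0]
tcp_rot: [179.9, 0.2, 103.3]
ft_force: [-0.7, -0.4, -0.6]
finger_gap: 34.2
grip_force: 0.0
```

```bash
python3 - <<'E'
from fit import *
s,st=wsnap('w4'); S=snap('scene','scene3'); print(st['tool_pos'],st['tcp_rot'],st['ft_force'])
a=cv2.resize(cv2.imread('pics/w4.png')[:320],None,fx=.8,fy=.8)
b=cv2.resize(S['color'][205:365,280:440,::-1],None,fx=2.2,fy=2.2,interpolation=3)
b=cv2.convertScaleAbs(b,alpha=1.4); a=cv2.copyMakeBorder(a,0,352-256,0,0,0)
cv2.imwrite('pics/z6.png',np.hstack([a,b]))
W=load('w1'); T=load('top0')
im=cv2.cvtColor(T['color'],cv2.COLOR_RGB2HSV)
m=((im[...,0]<8)|(im[...,0]>172))&(im[...,1]>130)&(im[...,2]>60)
print(cv2.connectedComponentsWithStats(m[200:240,285:325].astype('uint8'))[2:])
g=T['color'][205:245,255:325].sum(2)
for row in g[4:32]: print((row[6:34]//10).tolist())
E
```

```text
[ 584.55624894 -305.53494489  324.00068924] [1.79851246e+02 1.51302320e-01 1.03341904e+02] [-0.6617619  -0.44518987 -0.57425678]
(array([[   0,    0,   40,   40, 1493],
       [  13,   10,   16,   15,  107]], dtype=int32), array([[19.4206296 , 19.64634963],
       [20.60747664, 17.45794393]]))
[39, 40, 41, 40, 42, 43, 43, 44, 44, 45, 43, 42, 43, 43, 44, 43, 44, 43, 44, 44, 44, 43, 43, 43, 43, 44, 43, 44]
[42, 41, 42, 42, 44, 43, 44, 43, 44, 44, 43, 43, 45, 42, 45, 43, 44, 44, 44, 43, 44, 44, 43, 44, 43, 43, 44, 45]
[43, 43, 43, 43, 44, 43, 44, 43, 44, 44, 44, 44, 44, 45, 44, 44, 43, 44, 44, 42, 44, 44, 44, 43, 43, 44, 44, 43]
[44, 44, 44, 43, 43, 42, 44, 44, 44, 44, 44, 44, 43, 43, 45, 43, 44, 43, 44, 45, 44, 43, 44, 43, 44, 44, 43, 44]
[44, 44, 44, 44, 43, 44, 44, 43, 44, 43, 43, 44, 43, 42, 44, 44, 44, 43, 44, 44, 44, 44, 44, 44, 43, 45, 43, 44]
[43, 43, 44, 44, 44, 43, 44, 43, 40, 41, 40, 42, 43, 44, 43, 43, 45, 43, 45, 43, 44, 45, 44, 44, 45, 44, 44, 44]
[45, 43, 44, 44, 44, 44, 40, 38, 32, 31, 31, 33, 37, 41, 42, 44, 43, 44, 44, 45, 44, 44, 43, 44, 43, 42, 44, 43]
[44, 43, 44, 4
[... 1610 characters left out ...]
4, 44, 43, 43, 44, 43]
[45, 43, 27, 14, 11, 13, 13, 14, 12, 12, 13, 12, 13, 12, 12, 16, 36, 44, 44, 43, 43, 43, 44, 42, 43, 42, 44, 43]
[44, 43, 26, 13, 13, 13, 13, 13, 12, 11, 13, 14, 12, 12, 14, 23, 38, 43, 43, 44, 43, 43, 44, 43, 44, 42, 44, 42]
[44, 45, 28, 14, 13, 13, 14, 14, 14, 13, 13, 13, 13, 13, 24, 38, 45, 44, 43, 45, 43, 44, 44, 43, 43, 44, 43, 44]
[44, 42, 27, 14, 12, 12, 14, 14, 13, 12, 12, 13, 21, 27, 38, 44, 44, 43, 43, 45, 44, 44, 44, 44, 43, 43, 45, 41]
[44, 43, 27, 15, 12, 12, 12, 13, 13, 11, 14, 25, 38, 43, 43, 44, 44, 43, 43, 43, 42, 45, 43, 44, 44, 44, 45, 44]
[44, 44, 32, 27, 18, 12, 13, 12, 12, 15, 25, 40, 44, 44, 44, 44, 44, 43, 43, 43, 44, 44, 44, 44, 43, 43, 43, 43]
```

View pics/z6.png

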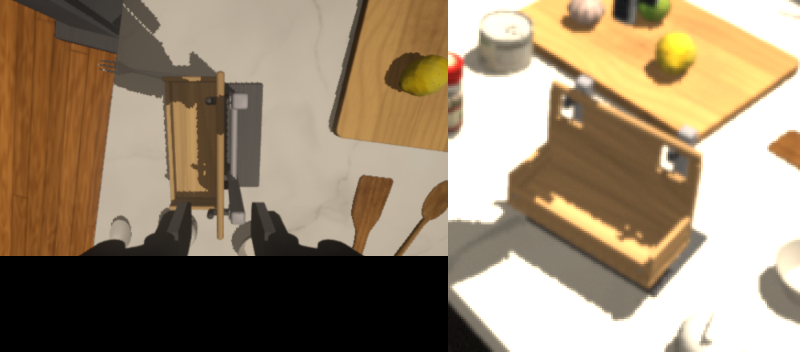

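The rack hangs on both hooks: in the crop, the post tops show above the board at (585,85) and (688,133), with the hooks in the slots. Next I'll move to look at the shaker and jar.

apply_moves --angular '[[0,0,-0.94],[0,0,-0.94],[0,0,-0.94],[0,0,-0.94],[0,0,-0.94],[0,0,-0.94],[0,0,-0.94],[0,0,-0.94],[0,0,-0.94],[0,0,-0.94],[0,0,-0.94],[0,0,-0.91],[0,0,0],[0,0,0]]' --travel '[[-0.22,0.64,0],[-0.22,0.64,0],[-0.22,0.64,0],[-0.22,0.64,0],[-0.22,0.64,0],[-0.22,0.64,0],[-0.22,0.64,0],[-0.22,0.64,0],[-0.22,0.64,0],[-0.22,0.64,0],[-0.22,0.64,0],[-0.22,0.64,0],[0,0,0],[0,0,0]]' --jaw '[0.75,0.75,0.75,0.75,0.75,0.75,0.75,0.75,0.75,0.75,0.75,0.75,0.75,0.75]'

```text
time: 12.5
tool_pos: [477.9, 1.8, 320.4]
tcp_rot: [-180.0, 0.1, 13.5]
ft_force: [-0.3, 0.1, 0.7]
finger_gap: 63.9
grip_force: 0.0
```

```bash
python3 - <<'E'
from h import *
s,st=wsnap('w5'); print(st['tool_pos'],st['tcp_rot'],st['joint_pos'],st['time'])
for X in((535,46,0),(535,46,65),(535,46,90),(536,-52,0),(536,-52,106)): print(X,proj(s,X).round())
u,v=[int(k) for k in proj(s,(535,46,60))]; u2,v2=[int(k) for k in proj(s,(536,-52,60))]
a,b,c,d=max(0,min(u,u2)-70),min(560,max(u,u2)+70),max(0,min(v,v2)-70),min(420,max(v,v2)+70); print('crop',a,b,c,d)
cr=cv2.imread('pics/w5.png')[c:d,a:b]; f=min(800/cr.shape[1],600/cr.shape[0]);print(f)
cv2.imwrite('pics/z7.png',cv2.resize(cr,None,fx=f,fy=f,interpolation=3))
E
```

```text
[477.8750657    1.83916653 320.44070838] [-1.79978635e+02  1.26562667e-01  1.34657409e+01] [-5.91435480e+00 -1.26185726e+01  9.81241380e+01 -2.19142195e-02
  9.46209153e+01  7.06181866e+01] 12.5
(535, 46, 0) [254. 119.]
(535, 46, 65) [250. 119.]
(535, 46, 90) [248. 120.]
(536, -52, 0) [329. 137.]
(536, -52, 106) [345. 143.]
crop 180 407 49 209
3.5242290748898677
```

View pics/z7.png

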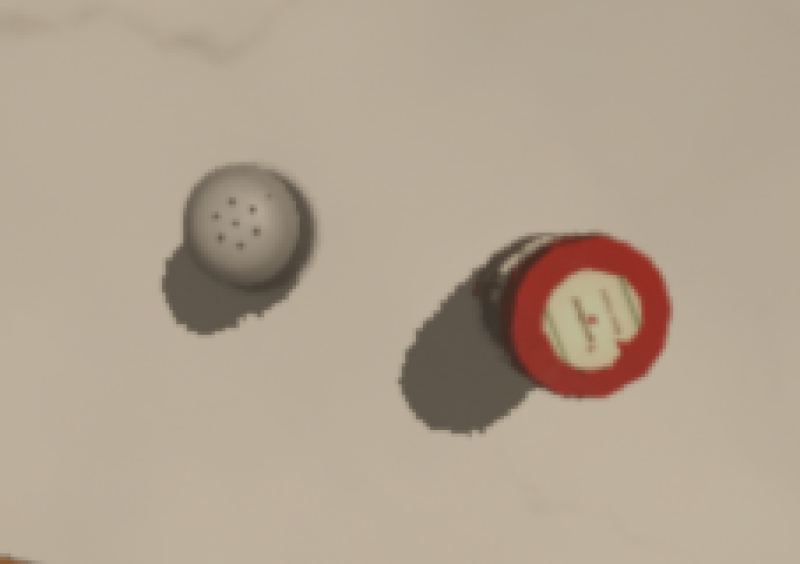

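The crop shows the shaker's dome centre at (236,223) and the jar's cap centre at (590,316).

```bash
python3 - <<'E'
from h import *
s=load('w5');k=3.524
sh=onz(s,180+236/k-.5,49+223/k-.5,90);ja=onz(s,180+590.5/k-.5,49+316/k-.5,105);print(sh,ja)
# target TCPs, tilt 25
y=np.radians(13.4);t=np.radians(25);z=np.array([np.sin(t)*np.cos(y),np.sin(t)*np.sin(y),-np.cos(t)])
print('shaker tcp',np.r_[sh[:2],50]-6*z,'jar tcp',np.r_[ja[:2],62]-6*z)
rk=np.array([550,-313.2]);
for n,(px,py),g in(('sh',(-6,36),50),('jar',(-6,-42),62)):
    print(n,np.r_[rk[0]+px*np.cos(y)-py*np.sin(y),rk[1]+px*np.sin(y)+py*np.cos(y),53+g]-6*z)
E
```

```text
[541.90678707  49.0436502   90.        ] [540.70268025 -52.68773573 105.        ]
shaker tcp [539.44010996  48.45600483  55.43784672] jar tcp [538.23600315 -53.27538111  67.43784672]
sh [ 533.3537431  -280.15820118  108.43784672]
jar [ 551.43007957 -356.03471968  120.43784672]
```

apply_moves --angular '[[0.18,-0.76,0],[0.18,-0.76,0],[0.18,-0.76,0],[0.18,-0.76,0],[0,0,0],[0,0,0],[0,0,0]]' --travel '[[0.38,0.29,-0.5],[0.38,0.29,-0.5],[0.38,0.29,-0.5],[0.38,0.29,-0.5],[0,0,-1],[0,0,-0.8],[0,0,0]]' --jaw '[0.75,0.75,0.75,0.75,0.75,0.75,0.75]'

```text
time: 13.42
tool_pos: [536.7, 47.9, 165.9]
tcp_rot: [-179.9, -24.6, 13.3]
ft_force: [0.1, -0.1, -0.6]
finger_gap: 64.1
grip_force: 0.0
```

apply_moves --angular '[[0,0,0],[0,0,0],[0,0,0],[0,0,0],[0,0,0],[0,0,0],[0,0,0],[0,0,0],[0,0,0],[0,0,0]]' --travel '[[0.07,0.01,-0.5],[0,0,-0.7],[0,0,-0.7],[0,0,-0.5],[0,0,-0.35],[0,0,0],[0,0,0],[0,0,0],[0,0,0],[0,0,0]]' --jaw '[0.75,0.75,0.75,0.75,0.75,0.6,0.5,0.4,0.3,0.3]' --force 30

```text
time: 14.68
tool_pos: [543.3, 48.7, 61.7]
tcp_rot: [179.9, -25.2, 13.4]
ft_force: [-0.8, -1.8, 6.8]
finger_gap: 37.3
grip_force: 29.7
```

apply_moves --angular '[[0,0,0],[0,0,0],[0,0,0],[0,0,0],[0,0,0],[0,0,0]]' --travel '[[0,0,0.4],[0,0,0.8],[0,0,1],[0,0,0.8],[0,0,0.6],[0,0,0]]' --jaw '[0.3,0.3,0.3,0.3,0.3,0.3]'

```text
time: 15.42
tool_pos: [543.1, 48.9, 206.5]
tcp_rot: [179.9, -25.2, 13.4]
ft_force: [0.8, -0.6, -0.9]
finger_gap: 36.9
grip_force: 29.7
```

```bash
python3 - <<'E'
from h import *
T=snap('top','top2');S=snap('scene','scene4');st=r.sense();print(st['tool_pos'],st['ft_force'],st['wrist_torque'],st['finger_gap'])
# is shaker gone from table spot?
for n,cam,o in(('top',T,load('top0')),('scene',S,load('scene0'))):
    u,v=proj(cam,(542,49,5)).astype(int); print(n,u,v,cam['color'][v-3:v+4,u-3:u+4].mean((0,1)).round(),o['color'][v-3:v+4,u-3:u+4].mean((0,1)).round())
E
```

```text
[541.32809814  48.96148984 202.79037076] [-0.74798077  0.69869187 -1.66736405] [-0.03451549  0.25447835 -0.00375248] 37.39025454417278
top 271 224 [88. 75. 56.] [69. 62. 52.]
scene 258 243 [243. 234. 215.] [72. 65. 58.]
```

apply_moves --angular '[[0,0,0],[0,0,0],[0,0,0],[0,0,0],[0,0,0],[0,0,0],[0,0,0],[0,0,0],[0,0,0],[0,0,0],[0,0,0],[0,0,0],[0,0,0],[0,0,0]]' --travel '[[-0.1,-0.4,0],[-0.17,-0.8,0],[-0.2,-0.9,0],[-0.2,-0.9,0],[-0.2,-0.9,0],[-0.2,-0.9,0],[-0.2,-0.9,0],[-0.1,-0.9,0],[0,-0.9,0],[0,-0.7,0],[0,-0.33,0],[0,0,0],[0,0,0],[0,0,0]]' --jaw '[0.3,0.3,0.3,0.3,0.3,0.3,0.3,0.3,0.3,0.3,0.3,0.3,0.3,0.3]'

```text
time: 17.27
tool_pos: [487.2, -291.3, 203.8]
tcp_rot: [-180.0, -25.0, 13.4]
ft_force: [-0.2, -0.4, -0.7]
finger_gap: 37.5
grip_force: 29.8
```

```bash
python3 - <<'E'
from h import *
s,st=wsnap('w6');S=snap('scene','scene5');T=snap('top','top3');print(st['tool_pos'],st['tcp_rot'],st['ft_force'])
# hung rack check: brown board top edge in wrist view at z=173
for (x,y) in((35,80),(35,40),(35,0),(35,-40),(35,-80)):
    a=np.radians(13.35);P=[550+x*np.cos(a)-y*np.sin(a),-313.2+x*np.sin(a)+y*np.cos(a),173];u,v=proj(s,P).round().astype(int)
    print(y,u,v,s['color'][max(0,v-14):v+15,u].sum(1).tolist() if 0<=u<560 and 14<v<405 else '')
E
```

```text
[ 487.20064376 -291.26751374  203.83585212] [-179.99499149  -24.9963282    13.40101667] [-0.2023188  -0.3940407  -0.66795638]
80 195 116 [549, 550, 550, 550, 551, 550, 550, 551, 542, 453, 392, 390, 397, 399, 398, 399, 387, 371, 355, 332, 302, 270, 240, 211, 203, 199, 196, 197, 212]
40 270 116 [552, 553, 553, 553, 552, 552, 552, 553, 547, 477, 408, 395, 399, 400, 399, 397, 388, 370, 351, 332, 304, 270, 230, 194, 180, 174, 171, 169, 188]
0 346 116 [556, 556, 556, 557, 559, 559, 557, 557, 554, 498, 421, 398, 407, 407, 401, 399, 388, 371, 352, 334, 311, 278, 238, 195, 175, 168, 166, 164, 170]
-40 421 116 [153, 148, 146, 148, 149, 150, 149, 151, 164, 248, 347, 385, 400, 402, 399, 394, 385, 369, 349, 327, 305, 275, 232, 191, 163, 151, 146, 145, 163]
-80 497 116 [541, 542, 543, 541, 541, 541, 541, 541, 539, 505, 421, 380, 390, 391, 387, 377, 369, 353, 333, 314, 292, 266, 228, 184, 148, 130, 129, 126, 145]
```

apply_moves --angular '[[0,0,0],[0,0,0],[0,0,0],[0,0,0],[0,0,0],[0,0,0],[0,0,0],[0,0,0],[0,0,0],[0,0,0],[0,0,0],[0,0,0],[0,0,0],[0,0,0]]' --travel '[[0,0,-0.4],[0,0,-0.5],[0,0,-0.28],[0,0,0],[0.2,0.045,0],[0.4,0.095,0],[0.4,0.095,0],[0.2,0.05,0],[0,0,0],[0,0,-0.3],[0,0,-0.3],[0,0,-0.3],[0,0,0],[0,0,0]]' --jaw '[0.3,0.3,0.3,0.3,0.3,0.3,0.3,0.3,0.3,0.3,0.3,0.3,0.3,0.3]'

```text
time: 19.18
tool_pos: [535.1, -281.0, 120.7]
tcp_rot: [180.0, -25.0, 13.3]
ft_force: [0.9, -0.1, -0.3]
finger_gap: 37.2
grip_force: 29.8
```

apply_moves --angular '[[0,0,0],[0,0,0],[0,0,0]]' --travel '[[0,0,-0.08],[0,0,-0.06],[0,0,0]]' --jaw '[0.3,0.3,0.3]'

```text
time: 19.55
tool_pos: [535.0, -280.8, 114.9]
tcp_rot: [-180.0, -25.0, 13.3]
ft_force: [0.3, -0.4, -0.3]
finger_gap: 37.4
grip_force: 29.8
```

apply_moves --angular '[[0,0,0],[0,0,0],[0,0,0],[0,0,0]]' --travel '[[0,0,-0.04],[0,0,0],[0,0,-0.03],[0,0,0]]' --jaw '[0.3,0.3,0.3,0.3]'

```text
time: 20.05
tool_pos: [535.8, -281.2, 113.8]
tcp_rot: [179.9, -25.1, 13.4]
ft_force: [-3.3, 2.6, 8.6]
finger_gap: 37.1
grip_force: 30.8
```

apply_moves --angular '[[0,0,0],[0,0,0],[0,0,0],[0,0,0],[0,0,0],[0,0,0],[0,0,0],[0,0,0],[0,0,0],[0,0,0],[0,0,0],[0,0,0],[0,0,0]]' --travel '[[0,0,0.03],[0,0,0],[0,0,0],[0,0,0],[-0.08,-0.02,0.2],[-0.25,-0.06,0.5],[-0.4,-0.1,0.9],[-0.4,-0.1,0.9],[-0.3,-0.07,0.7],[-0.2,0,0.5],[0,0,0],[0,0,0],[0,0,0]]' --jaw '[0.48,0.54,0.6,0.65,0.65,0.65,0.65,0.65,0.65,0.65,0.65,0.7,0.75]'

```text
time: 21.68
tool_pos: [469.6, -294.3, 260.0]
tcp_rot: [-179.9, -24.9, 13.3]
ft_force: [-0.5, 0.2, -0.2]
finger_gap: 63.9
grip_force: 0.0
```

```bash
python3 - <<'E'
from h import *
s,st=wsnap('w7');S=snap('scene','scene6');T=snap('top','top4');print(st['tool_pos'],st['tcp_rot'],st['finger_gap'])
a=np.radians(13.35)
def rw(x,y,z): return [550+x*np.cos(a)-y*np.sin(a),-313.2+x*np.sin(a)+y*np.cos(a),45+z]
# shaker expected at (-8,36): compare low-saturation (grey) vs wood in S,T,w
for n,c in(('wrist',s),('scene',S),('top',T)):
    h=cv2.cvtColor(c['color'],cv2.COLOR_RGB2HSV); u,v=proj(c,rw(-8,36,98)).round().astype(int); print(n,u,v)
    q=h[max(0,v-36):v+36:3,max(0,u-40):u+40:3,1]
    if n!='wrist': q=h[v-16:v+22,u-16:u+17,1]
    for row in q: print(''.join('#' if k<70 else '+' if k<100 else '.' for k in row))
E
```

```text
[ 469.64838125 -294.32675205  259.97242988] [-179.88160888  -24.93249094   13.30887493] 63.91455777985486
wrist 279 196
...........................
...........................
...........................
...........................
...........................
...........................
...........................
............+##+...........
..........########.........
.........##########........
........############.......
........############+......
.......##############......
.......##############......
.......##############......
.......##############......
.......##############......
.......+#############......
.......+############+......
.......++##########++......
.......++++#######+++......
........+++++++++#++.......
.........++++++++++........
..........+++++++++........
scene 334 270
########+..############+.........
########+..+###########+.........
########+...+##########+.........
########+....+#########+.........
########+......+#######+.........
########.........++.+##..........
########.............++..........
########.........................
########..............
[... 1601 characters left out ...]
########............
.....+.#+##+#########+...........
.....++#++#++########............
.....#+##+#+#++#####+............
.....##++####+#####+.............
.....##++#+.#++###+..............
......###.++##+##+...............
....++#+##+++#+#+................
.....+.#.####++..................
.......+#++####...............++#
........+.+................+#####
........................+###+####
.....................+#+#########
..................+############+#
..............+++#########+######
..........+++################+##+
.......+.###++######.#+#####+####
.....+###+##########+++.+########
..+##+##########+##.+.###.#####+.
########++########++.#+#+...+.+#.
++###############+#+##...+...##.#
```

apply_moves --angular '[[0,0,0],[0,0,0],[0,0,0],[0,0,0],[0,0,0],[0,0,0],[0,0,0],[0,0,0],[0,0,0],[0,0,0]]' --travel '[[0,0.4,0],[0.2,0.8,0],[0.25,0.9,0],[0.25,0.9,0],[0.25,0.9,-0.35],[0.25,0.9,-0.4],[0.25,0.8,-0.5],[0.26,0.42,-0.5],[0,0,0],[0,0,0]]' --jaw '[0.75,0.75,0.75,0.75,0.75,0.75,0.75,0.75,0.75,0.75]'

```text
time: 23.08
tool_pos: [538.2, -54.0, 192.1]
tcp_rot: [180.0, -25.0, 13.4]
ft_force: [-0.2, 0.2, -0.5]
finger_gap: 64.3
grip_force: 0.0
```

apply_moves --angular '[[0,0,0],[0,0,0],[0,0,0],[0,0,0],[0,0,0],[0,0,0],[0,0,0],[0,0,0],[0,0,0],[0,0,0],[0,0,0]]' --travel '[[0,0.02,-0.5],[0,0,-0.8],[0,0,-0.8],[0,0,-0.57],[0,0,-0.3],[0,0,0],[0,0,0],[0,0,0],[0,0,0],[0,0,0],[0,0,0]]' --jaw '[0.75,0.75,0.75,0.75,0.75,0.75,0.6,0.5,0.4,0.3,0.3]' --force 30

```text
time: 24.45
tool_pos: [539.7, -53.7, 74.6]
tcp_rot: [179.9, -25.2, 13.4]
ft_force: [-0.5, -0.2, 6.4]
finger_gap: 43.9
grip_force: 22.3
```

apply_moves --angular '[[0,0,0],[0,0,0],[0,0,0]]' --travel '[[0,0,0],[0,0,0],[0,0,0]]' --jaw '[0.3,0.3,0.3]'

```text
time: 24.82
tool_pos: [539.7, -53.7, 74.5]
tcp_rot: [179.9, -25.2, 13.4]
ft_force: [-0.3, -1.0, 6.1]
finger_gap: 43.9
grip_force: 22.3
```

apply_moves --angular '[[0,0,0],[0,0,0],[0,0,0],[0,0,0],[0,0,0],[0,0,0],[0,0,0],[0,0,0],[0,0,0],[0,0,0],[0,0,0],[0,0,0],[0,0,0],[0,0,0],[0,0,0],[0,0,0],[0,0,0]]' --travel '[[0,0,0.3],[0,0,0.7],[0,0,0.9],[-0.2,-0.2,0.9],[-0.3,-0.6,0.8],[-0.3,-0.9,0.4],[-0.14,-0.9,0],[0,-0.9,0],[0,-0.9,0],[0,-0.9,0],[0,-0.9,0],[0,-0.8,0],[0,-0.57,0],[0,-0.3,0],[0,0,0],[0,0,0],[0,0,0]]' --jaw '[0.3,0.3,0.3,0.3,0.3,0.3,0.3,0.3,0.3,0.3,0.3,0.3,0.3,0.3,0.3,0.3,0.3]' --force 40

```text
time: 26.95
tool_pos: [500.8, -367.2, 232.8]
tcp_rot: [-180.0, -25.0, 13.4]
ft_force: [0.1, -0.0, -1.3]
finger_gap: 43.4
grip_force: 30.6
```

```bash
python3 - <<'E'
from h import *
s,st=wsnap('w8');S=snap('scene','scene7');print(st['tool_pos'],st['tcp_rot'],st['ft_force'])
p=st['tool_pos'];b=p+[1,1,-74.5]
def show(h,u,v):
    for row in h[v-22:v+40:2,u-18:u+19]: print(''.join('#' if (k[0]<6 or k[0]>172) and k[1]>140 and k[2]>50 else '+' if k[1]<70 else '.' for k in row))
h=cv2.cvtColor(S['color'],cv2.COLOR_RGB2HSV)
for z in(106,0): print(proj(S,b+[0,0,z]).round())
u,v=proj(S,b+[0,0,95]).astype(int); show(h,u,v)
E
```

```text
[ 500.80688636 -367.19397267  232.78066448] [-179.99945996  -24.99503527   13.39426052] [ 0.1201897  -0.00663024 -1.34791884]
[354. 253.]
[350. 293.]
++...+...........+++++++++++.........
..............++++++++++++++.........
.........+++++++++++++++++++.........
++++++++++++++++++++++++++++.........
++++++++++++++++++++++++++++.........
++++++++++++++++++++++++++++.........
+++++++++++++++++++++++++++++........
+++++++++++++++++++++++++++++++......
++++++++++++++++++++++++++++++++.....
++++++++++++++++++++++++++++++++++...
++++++++.++++++++++++++++++++++++++++
+++++++.##..+++++++++++++++++++++++++
..++++..#####..++++++++++++++++++++++
...++++.#######.+++++++++++++++++++++
...+++++..######.++++++++++++++++++++
....++++++..#####..++++++++++++++++++
.....+++++++++...###..+++++++++++++++
+++....++++++++++++++++++++++++++++++
+++++...+++++++++++++++++++++++++++++
+++++++..+++.++++++++++++++++++++++++
++++++++++++.++++++++++++++++++++++..
+++++++..+++++++++++.....++++++++....
+++++++..+++++++++++.......++++......
+++++++++++++++++++..................
++++++.+++++++++++...................
++++++.++++++++++++..................
++++++.++++++++++++..................
++++++.+++++++++++...................
+++++++..+++++++++...................
+++++++......++++....................
++++++...............................
```

apply_moves --angular '[[0,0,0],[0,0,0],[0,0,0],[0,0,0],[0,0,0],[0,0,0],[0,0,0],[0,0,0],[0,0,0],[0,0,0],[0,0,0],[0,0,0],[0,0,0],[0,0,0]]' --travel '[[0,0,-0.5],[0,0,-0.7],[0,0,-0.38],[0,0,0],[0.22,0.05,0],[0.4,0.095,0],[0.4,0.095,0],[0.22,0.055,0],[0,0,0],[0,0,-0.3],[0,0,-0.3],[0,0,-0.3],[0,0,0],[0,0,0]]' --jaw '[0.3,0.3,0.3,0.3,0.3,0.3,0.3,0.3,0.3,0.3,0.3,0.3,0.3,0.3]'

```text
time: 28.8
tool_pos: [550.2, -356.4, 133.5]
tcp_rot: [-180.0, -25.0, 13.3]
ft_force: [0.7, -0.1, -0.1]
finger_gap: 43.3
grip_force: 30.5
```

apply_moves --angular '[[0,0,0],[0,0,0],[0,0,0],[0,0,0],[0,0,0]]' --travel '[[0,0,-0.08],[0,0,-0.05],[0,0,0],[0,0,-0.03],[0,0,0]]' --jaw '[0.3,0.3,0.3,0.3,0.3]'

```text
time: 29.42
tool_pos: [550.4, -356.3, 127.2]
tcp_rot: [180.0, -25.0, 13.4]
ft_force: [-0.1, 0.3, -0.1]
finger_gap: 44.0
grip_force: 30.6
```

apply_moves --angular '[[0,0,0],[0,0,0]]' --travel '[[0,0,-0.03],[0,0,0]]' --jaw '[0.3,0.3]'

```text
time: 29.68
tool_pos: [550.5, -356.5, 127.0]
tcp_rot: [180.0, -25.0, 13.4]
ft_force: [-4.0, 2.3, 6.9]
finger_gap: 43.3
grip_force: 31.1
```

apply_moves --angular '[[0,0,0],[0,0,0],[0,0,0],[0,0,0],[0,0,0],[0,0,0],[0,0,0],[0,0,0],[0,0,0],[0,0,0],[0,0,0],[0,0,0],[0,0,0]]' --travel '[[0,0,0.03],[0,0,0],[0,0,0],[0,0,0],[0,0,0],[-0.08,-0.02,0.2],[-0.25,-0.06,0.5],[-0.4,-0.1,0.9],[-0.4,-0.1,0.9],[-0.3,-0.07,0.7],[-0.2,0,0.5],[0,0,0],[0,0,0]]' --jaw '[0.56,0.6,0.65,0.7,0.72,0.72,0.72,0.72,0.72,0.72,0.72,0.72,0.72]'

```text
time: 31.3
tool_pos: [485.0, -370.1, 274.3]
tcp_rot: [-180.0, -25.0, 13.3]
ft_force: [-0.0, 0.2, -1.2]
finger_gap: 61.4
grip_force: 0.0
```

```bash
python3 - <<'E'
from h import *
s,st=wsnap('w9');S=snap('scene','scene8');T=snap('top','top5');print(st['tool_pos'],st['finger_gap'],st['ft_force'])
a=np.radians(13.35)
def rw(x,y,z): return [550+x*np.cos(a)-y*np.sin(a),-313.2+x*np.sin(a)+y*np.cos(a),45+z]
red=lambda c:cv2.morphologyEx((lambda k:(((k[...,0]<6)|(k[...,0]>172))&(k[...,1]>140)&(k[...,2]>40)).astype('uint8'))(cv2.cvtColor(c['color'],cv2.COLOR_RGB2HSV)),cv2.MORPH_CLOSE,np.ones((5,5)))
for n,c in(('wrist',s),('scene',S),('top',T)):
    u,v=proj(c,rw(-8,-42,114)).round().astype(int);k=90 if n=='wrist' else 25
    m=red(c)[max(0,v-k):v+k,max(0,u-k):u+k]; N,_,stt,_=cv2.connectedComponentsWithStats(m); i=1+stt[1:,4].argmax(); x,y,w,hh,ar=stt[i]
    cu,cv_=x+w/2+max(0,u-k),y+hh/2+max(0,v-k); print(n,u,v,'red box centre',cu,cv_,w,hh,ar)
    if n=='wrist':
        P=onz(c,cu,cv_,45+112)-np.array(rw(0,0,112));print('rack xy',P[0]*np.cos(a)+P[1]*np.sin(a),-P[0]*np.sin(a)+P[1]*np.cos(a))
q=cv2.cvtColor(s['color'],cv2.COLOR_RGB2GRAY).astype(int)
for y in(80,40,0,-40,-80):
    u,v=proj(s,rw(35,y,128)).round().astype(int);print(y,u,v,q[v-12:v+13:2,u].tolist() if 0<u<560 and 12<v<400 else '')
h=cv2.cvtColor(S['color'],cv2.COLOR_RGB2HSV);u,v=proj(S,rw(-8,0,80)).astype(int)
for row in h[v-32:v+32:2,u-40:u+45]: print(''.join('#' if (k[0]<6 or k[0]>172) and k[1]>140 else '+' if k[1]<70 else '.' for k in row))
E
```

```text
[ 484.95052317 -370.05606561  274.29461289] 61.39931623793997 [-0.04017928  0.24353385 -1.21392304]
wrist 280 192 red box centre 279.5 197.0 57 58 1592
rack xy -11.140122981447577 -41.67118176946032
scene 364 280 red box centre 364.0 284.5 22 21 270
top 417 201 red box centre 417.0 202.5 16 17 134
80 117 132 [160, 160, 160, 161, 159, 122, 120, 119, 104, 79, 59, 61, 59]
40 170 132 [166, 163, 132, 81, 73, 115, 124, 119, 104, 77, 55, 56, 55]
0 224 132 [168, 168, 168, 168, 165, 126, 127, 121, 105, 78, 55, 56, 54]
-40 277 132 [169, 168, 168, 169, 167, 126, 127, 122, 104, 77, 53, 56, 53]
-80 331 132 [168, 169, 168, 168, 166, 127, 128, 119, 101, 77, 52, 56, 55]
++++++++++++++++++++......+++++++.............+++++++++....+++++++++++++.............
++++++++++++++++++++......+++++++++...............+++++..+++++++++++++++.............
++++++++++++++++++++.....++++++++++.................+++++++++++++++++++..............
++++++++++++++++++++......+++++++++..................+++++++++++++++++...............
++++++++++++++++++++.............++...................+++++++++++++++................
+++++++
[... 1614 characters left out ...]
............
+++.......................++++++++..............+++++++++++++++++....................
+++++++......................+++................+++.+++++++++++......................
++++++++++......................................++++++++++...........................
++++++++++++...................................+++++++++++...........................
++++++++++++++++...............................++++++++++............................
+++++++++++++++++++...........................+++++++++++............................
++++++++++++++++++++++........................+++++++++++............................
++++++++++++++++++++++++++......................+++++++++...........................+
```

```bash
python3 -c "
from bench import r
print(r.hand_in())"
```

```text
the job is handed in; nothing more can be done
None
```

The rack hangs on both hooks, with the shaker and spice jar standing upright side by side on its floor; everything is released and the job was handed in at about 31 s, with no verdict returned.

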